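Unlatch the slip cassette and hold it up

ROBOT

A 6-joint arm with a two-finger parallel gripper is mounted at the origin on the work surface. World frame = base frame: x ahead of the robot, y to its left, z up, the work surface at z = 0. Lengths are in m, angles in rad, forces in N, time in s.
With the tool pointing down it reaches from about 0.325 to 0.9 m from the base axis. Payload 6.1 kg.
Tool frame: the origin (TCP) lies at the very end of the fingers, on their centre line; the grasp point (between the pads) lies 19 mm behind it; z points along the fingers, y is the line along which they close (so a half turn about z gives the same grasp; the last joint's range is limited). The gripper opens to 85 mm and grips with 20 to 120 N. Pads are 22 mm wide; open, the fingers measure 114 mm over their backs; the gripper's body (76 mm by 85 mm) begins 54 mm behind the grasp point. The pads swing forward as they close: fully open they stand 13 mm farther back than shut.
Start: joints at [0.975, 0.22, 1.526, -0, 1.395, -0.126], TCP at [0.283, 0.557, 0.21] pointing down, gripper open.
Joint ranges: [-2.98, 2.98], [-0.91, 2.08], [0.09, 2.57], [-1.24, 4.39], [0.2, 2.65], [-2.68, 2.68]. Speed limits (rad/s): [2.57, 2.57, 3.01, 3.14, 3.14, 3.14].

INTERFACE

Orientations are given as a unit quaternion [w, x, y, z].
In Python, from plant import bot gives the robot as it stands.
- The arm moves only by the shell command python3 -m handwheel 'ROWS'. ROWS is JSON, a list of rows, each a list of 7 numbers: the shift along the world's x, y, z in mm, then the turn, a rotation vector about the world's x, y, z in rad, then the finger opening in mm, from 0 to 85.4. In form: [[tx, ty, tz, ax, ay, az, grip], ...]. A call has 1 to 20 rows; each row is the pose to reach, as a shift and turn from the pose commanded when the call began; what a row does not reach only later rows make up. A row lasts 1/10 s, in which the tool goes at most 50 mm and 8.59 degrees, less where a joint would pass 70% of its speed; a pose out of reach is approached as far as the arm can. A call with a gripper value outside its range is refused whole. The fingers move at their own pace and stop on an object; the grip force is fixed at half the most. Time passes only in rows, so rows that repeat a pose let the fingers close. It gives the time, the measured TCP pose, the force, the opening and the grip force at its end, in the units of the state.
- bot.sense(): the state, without advancing time (a new reading comes with each control period).
- bot.capture(name): name is "scene" or "top" or "wrist"; returns a dict with "image" (384x512x3 uint8, red, green, blue), "fx", "fy", "cx", "cy" (pixels), "pose" (4x4, takes a point from camera to world coordinates). Camera axes: x right, y up, looking along -z (the intrinsics and any distortion apply to the point x, -y, -z); pixel columns grow to the right and rows downward; lengths in m; the calibration is good to about 2 mm. A picture is of the moment at which its call begins. There is no depth.
- bot.job_done(): hands the job in; it is judged then, once.
The state is a dict: "time": time; "joint_positions": joint angles; "qvel": joint speeds; "joint_efforts": joint torques, N m; "position": TCP position; "eef_rot": TCP orientation; "contact_force": force on the tool from outside, world axes, zero at the start; "ft_torque": the same for the moment, N m; "gripper_width": opening from 0.0 (shut) to 1.0 (fully open); "gripper_force": force on a finger pad.
Only numpy, scipy, OpenCV 4.12 (cv2) and the standard library are available. Lean on these libraries where they do the work, as an engineer would, in place of code of your own. Each camera call takes 0.05 s, during which the arm holds its last target. There are 200 camera calls.

TASK

The white slip cassette sits latched on the sliding carriage under the stereo microscope. Draw the carriage by its red-collared post all the way out to its stop and leave it there; then pinch the cassette's two blue side catches fully in together while it is still seated, and lift it out. Finish still holding it by both catches, level and about 10 cm clear above its seat, without knocking the microscope or shifting the other things on the bench.

Things in the scene. Friction and masses are not known exactly. Their poses are not given: they have to be found in the camera images.
- scope: Stereo microscope, fixed. Grey base plate 120 x 400 x 12 mm along the body's y (y = -210 to +190 mm) with two rails; origin on the table surface at the track's mid-line, x towards the column, z up. It may be turned up to 17 degrees about the vertical. The carriage slides out along its -y; nothing overhangs the track at y below +70 mm
- ring (a point): Centre of the underside of the microscope's black ring light, 80 mm across, 115 mm above the table, at x = 0, y = +110 mm of the scope; the head and eyepieces (leaning to the scope's -x) rise above it to 0.3 m, the column stands at x = 145 mm, 0.32 m tall
- carriage (a joint): How far the carriage is drawn out along the track, m: 0 = as it starts, the cassette under the ring light (up to 20 mm off its centre); 0.16 = fully out at the stop. It moves with 2 N of friction and stays where it is left. An aluminium block 86 x 76 mm whose upper face (the seat) lies 31 mm above the table
- post (a point): Centre of the graspable part of the carriage's upright round steel post with a red collar, 17 mm in diameter, 65 mm above the table; the post top is 85 mm above the table, the bar it stands on 28 mm. It stands 120 mm from the cassette's centre, on the scope's -y side, and moves with the carriage. Axes as the scope's
- seat (a point): Centre of the cassette's seat on the carriage, 31 mm above the table; axes as the scope's. Two dark lips stand beside it, 26.5 to 36 mm off in -x and +x, their tops 25 mm above the seat; they hold the catches' hooks down until both catches are pinched in
- cassette_grip (a point): White cassette (28 x 56 x 62 mm, open-topped, thin glass slips, about 0.13 kg): point midway between its two blue catches at the height to pinch them, 52 mm above its underside (83 mm above the table when seated). Seated axes as the scope's: catches face -x and +x. Catch plates: 24 mm wide (y), tops 66 mm above the underside, outer faces 50 mm apart, 38 mm when pinched in
- cassette: The same cassette with its catches; origin at the centre of its underside, z up, x through the two catches
- catch_near (a joint): Blue sprung catch on the cassette's -x side (towards the robot): 0 = out (hooked under the lip), 0.006 m = pushed fully in to its stop. Spring force 2 N when out, 8 N fully in; the hook is clear of the lip from 0.0035 m on
- catch_far (a joint): The same catch on the +x side; its hook is likewise clear from 0.0035 m on
- petri: Bystander: clear round dish 90 mm across, 15 mm high, on the table behind the track; origin at the centre of its underside
- vial: Bystander: small jar 28 mm across, 50 mm high, green cap, in front of the microscope; origin at the centre of its underside
- marker: Bystander: orange pen with black cap, 130 mm long, 15 mm thick, lying in front of the track; origin under its middle
- spare: Bystander: grey spare cassette with orange catches, 60 x 56 x 66 mm, standing on the left side of the bench; not the one to lift; origin at the centre of its underside
- forceps: Bystander: steel forceps 120 mm long, 6 mm thick, lying on the right side; origin under the middle
- magbase: Bystander: red magnetic base 50 x 60 x 55 mm with a short stud to 85 mm height, on the right side; origin at the centre of its underside
- beaker: Bystander: glass beaker 60 mm across, 70 mm high, on the left side; origin at the centre of its underside

How it is judged:
By the outcome, as a careful person would: the job done as asked, in the order asked, and still so for the second after the job is handed in, while the arm keeps its last pose, push and grip.
It also fails if it takes over 51 s, if anything falls off the work surface, if the arm or the gripper's body presses on something with over 40 N, if the wrist force passes 120 N, or if a joint passes its speed limit or range.

## Working session

There is one attempt and no reset: what is moved stays moved. The work goes in short steps, Python scripts to look and compute and a shell command to move; the robot and the scene stay as the last step left them, time stands still between calls to the robot, and variables do not carry over. Pictures are saved under pics/ and viewed, at most 10 in all, crops included, and the job is handed in when it is done.

```bash
mkdir -p pics; ls
cat > h.py <<'E'
import numpy as np, cv2
from plant import bot
def cap(n,f=None):
    c=bot.capture(n)
    if f: cv2.imwrite('pics/'+f,cv2.cvtColor(c['image'],cv2.COLOR_RGB2BGR))
    return c
def ray(c,u,v):
    P=np.array(c['pose']); d=np.array([(u-c['cx'])/c['fx'],-(v-c['cy'])/c['fy'],-1.])
    return P[:3,3],P[:3,:3]@d
def onz(c,u,v,z):
    o,d=ray(c,u,v); return o+d*(z-o[2])/d[2]
def proj(c,p):
    P=np.array(c['pose']); q=P[:3,:3].T@(np.array(p)-P[:3,3])
    return c['cx']+c['fx']*q[0]/-q[2], c['cy']-c['fy']*q[1]/-q[2]
def blobs(c,lo,hi,mn=15):
    hsv=cv2.cvtColor(c['image'],cv2.COLOR_RGB2HSV)
    m=cv2.inRange(hsv,np.array(lo),np.array(hi))
    n,l,s,ce=cv2.connectedComponentsWithStats(m)
    return [(s[i].tolist(),ce[i].round(1).tolist()) for i in range(1,n) if s[i][4]>=mn]
E
python3 - <<'E'
from h import *
for n in('top','scene'):
    c=cap(n,n+'0.png'); print(n,{k:c[k] for k in c if k not in('image','pose')}); print(np.round(c['pose'],3).tolist())
    for nm,lo,hi in(('red',(0,130,70),(6,255,255)),('red2',(174,130,70),(180,255,255)),('blue',(100,120,60),(130,255,255))): print(nm,blobs(c,lo,hi))
a=cv2.imread('pics/top0.png')
print(bot.sense()['eef_rot'],bot.sense()['time'])
E
```

```text
pics
top {'fx': 363.6552319044297, 'fy': 363.6552319044297, 'cx': 259.67404412176984, 'cy': 189.2524632287631}
[[-0.021, 0.994, -0.107, 0.427], [-1.0, -0.023, -0.011, 0.012], [-0.014, 0.107, 0.994, 1.216], [0.0, 0.0, 0.0, 1.0]]
red [([386, 157, 21, 18, 207], [395.4, 166.1]), ([267, 191, 5, 5, 19], [268.6, 193.3]), ([239, 330, 64, 25, 681], [267.9, 339.2]), ([0, 336, 42, 30, 221], [17.6, 352.9]), ([0, 345, 37, 39, 486], [10.9, 368.2]), ([17, 377, 16, 7, 49], [23.5, 381.3])]
red2 []
blue []
scene {'fx': 449.321901838928, 'fy': 449.321901838928, 'cx': 253.48179759331663, 'cy': 196.017803798947}
[[0.995, -0.087, 0.039, 0.615], [0.094, 0.86, -0.502, -0.598], [0.01, 0.503, 0.864, 1.118], [0.0, 0.0, 0.0, 1.0]]
red [([0, 87, 21, 35, 80], [13.3, 105.2]), ([20, 113, 11, 4, 20], [25.2, 114.4]), ([0, 118, 26, 25, 71], [10.4, 127.9]), ([59, 165, 40, 62, 927], [81.6, 193.4]), ([239, 195, 5, 6, 28], [241.0, 197.7]), ([9, 202, 29, 22, 245], [19.3, 215.4]), ([246, 351, 25, 31, 584], [257.7, 366.0]), ([313, 362, 7, 10, 44], [316.0, 366.8])]
red2 []
blue []
[-3.10116467e-04  2.32757493e-01  9.72534386e-01 -8.49851250e-04] 0.1
```

View pics/top0.png

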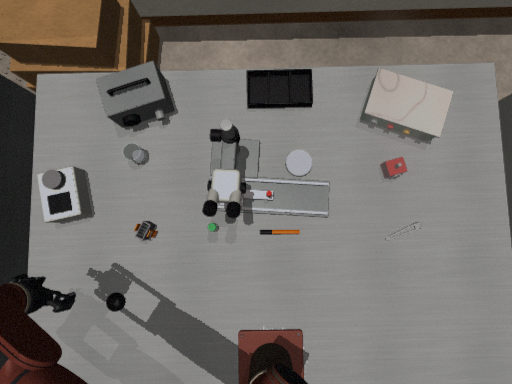

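View pics/scene0.png

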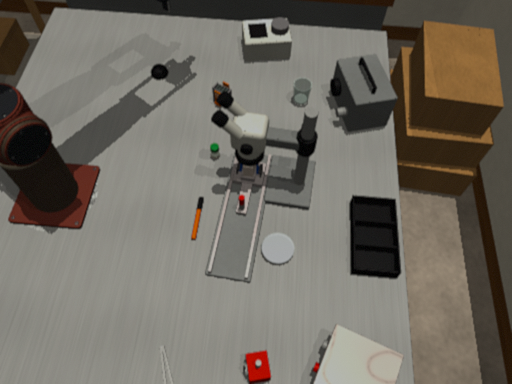

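The top view shows the red post at about (269,193), with the track running right to x≈329 between rows 180 and 216. The vial is at (212,227), the marker at (280,232) and the petri at (299,162). In the scene view the post is at (241,198) and the track end lies around (207,273) to (248,280).

Run:
```python
from h import *
t=cap('top'); s=cap('scene')
o1,d1=ray(t,268.6,193.3); o2,d2=ray(s,241,197.7)
A=np.c_[d1,-d2]; k=np.linalg.lstsq(A,o2-o1,rcond=None)[0]
print('post',o1+d1*k[0],o2+d2*k[1])
for nm,c,(x0,y0,x1,y1) in(('top',t,(272,170,336,222)),('scene',s,(195,180,275,290))):
    g=cv2.cvtColor(c['image'],cv2.COLOR_RGB2GRAY)[y0:y1,x0:x1]
    L=cv2.HoughLinesP(cv2.Canny(g,60,150),1,np.pi/360,20,minLineLength=25,maxLineGap=4)
    for l in L[:,0]:
        a=onz(c,l[0]+x0,l[1]+y0,.015);b=onz(c,l[2]+x0,l[3]+y0,.015)
        print(nm,(l+[x0,y0,x0,y0]).tolist(),a[:2].round(3),b[:2].round(3),'ang',np.degrees(np.arctan2(*(b-a)[1::-1])).round(1))
im=cv2.cvtColor(t['image'],cv2.COLOR_RGB2BGR)[150:250,190:350]
im2=cv2.cvtColor(s['image'],cv2.COLOR_RGB2BGR)[130:290,180:330]
cv2.imwrite('pics/z.png',np.hstack([cv2.resize(im,(400,250)),cv2.resize(im2,(234,250))]))
```

```text
post [ 0.53595179 -0.00301412  0.07774218] [ 0.53571773 -0.00308286  0.07772069]
top [275, 182, 309, 183] [ 0.579 -0.026] [ 0.573 -0.139] ang -93.0
top [272, 179, 298, 180] [ 0.59  -0.016] [ 0.584 -0.103] ang -93.5
top [280, 211, 329, 214] [ 0.482 -0.04 ] [ 0.469 -0.201] ang -94.8
top [283, 209, 329, 211] [ 0.489 -0.05 ] [ 0.479 -0.201] ang -93.8
top [326, 218, 328, 193] [ 0.456 -0.19 ] [ 0.539 -0.2  ] ang -6.9
top [329, 215, 329, 186] [ 0.466 -0.201] [ 0.562 -0.205] ang -2.4
scene [243, 282, 262, 186] [ 0.563 -0.214] [0.587 0.078] ang 85.3
scene [251, 280, 266, 200] [ 0.583 -0.207] [0.602 0.032] ang 85.4
scene [246, 282, 264, 186] [ 0.571 -0.213] [0.593 0.078] ang 85.7
scene [204, 273, 222, 199] [ 0.46 -0.2 ] [0.478 0.023] ang 85.5
scene [211, 269, 229, 189] [ 0.477 -0.187] [0.494 0.058] ang 86.0
scene [208, 267, 226, 190] [ 0.468 -0.183] [0.485 0.054] ang 85.8
scene [196, 239, 203, 197] [ 0.425 -0.107] [0.424 0.024] ang 90.4
scene [244, 216, 252, 181] [ 0.546 -0.025] [0.557 0.092] ang 84.6
scene [205, 275, 249, 283] [ 0.464 -0.205] [ 0.578 -0.215] ang -5.1
scene [207, 273, 242, 279] [ 0.468 -0.199] [ 0.56  -0.206] ang -4.5
scene [207, 275, 225, 197] [ 0.469 -0.204] [0.486 0.031] ang 85.9
scene [255, 256, 264, 209] [ 0.587 -0.14 ] [0.599 0.003] ang 85.2
```

View pics/z.png

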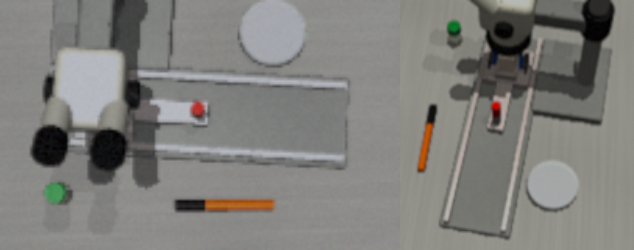

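```bash
python3 -m handwheel '[[3,-34,0,0,0,-0.07,85],[6,-68,0,0,0,-0.14,85],[9,-102,0,0,0,-0.21,85],[12,-136,0,0,0,-0.28,85],[15,-170,0,0,0,-0.35,85],[18,-204,0,0,0,-0.42,85],[21,-238,0,0,0,-0.49,85],[24,-272,0,0,0,-0.56,85],[27,-306,0,0,0,-0.63,85],[32,-340,0,0,0,-0.70,85],[38,-374,0,0,0,-0.77,85],[44,-408,0,0,0,-0.84,85],[50,-442,0,0,0,-0.91,85],[57,-476,0,0,0,-0.98,85],[63,-510,0,0,0,-1.05,85],[70,-544,0,0,0,-1.12,85],[77,-580,0,0,0,-1.18,85],[90,-590,0,0,0,-1.18,85]]' && python3 -m handwheel '[[30,-5,0,0,0,0,85],[60,-10,0,0,0,0,85],[90,-15,0,0,0,0,85],[110,-20,-20,0,0,0,85],[110,-20,-20,0,0,0,85],[110,-20,-20,0,0,0,85]]'
python3 - <<'E'
from h import *
c=cap('wrist','w1.png'); s=cap('scene')
print(bot.sense()['position'],bot.sense()['time'],np.round(c['pose'],3).tolist())
print(blobs(c,(0,130,70),(8,255,255)),blobs(c,(100,120,50),(130,255,255)))
print('pred post',proj(c,(.536,-.003,.07)))
cv2.imwrite('pics/x1.png',np.hstack([cv2.cvtColor(c['image'],cv2.COLOR_RGB2BGR)[:, :],cv2.cvtColor(s['image'],cv2.COLOR_RGB2BGR)[:,100:380]]))
E
```

```text
time: 2.0
position: [0.3728, -0.0357, 0.21]
eef_rot: [0.001, 0.736, 0.677, -0.0]
contact_force: [0.5, 0.4, -0.3]
gripper_width: 0.995
gripper_force: 0.0
time: 2.6
position: [0.4822, -0.0525, 0.189]
eef_rot: [-0.001, 0.734, 0.679, -0.001]
contact_force: [0.6, -0.2, 0.8]
gripper_width: 0.997
gripper_force: 0.0
[ 0.48257713 -0.05258931  0.19031366] 2.7 [[0.997, 0.075, 0.024, 0.488], [-0.079, 0.959, 0.273, 0.016], [-0.003, -0.274, 0.962, 0.355], [0.0, 0.0, 0.0, 1.0]]
[([302, 127, 16, 16, 206], [309.5, 134.4])] [([284, 10, 4, 10, 28], [285.0, 14.6])]
pred post (np.float64(307.33349703511124), np.float64(129.44625378607225))
```

View pics/x1.png

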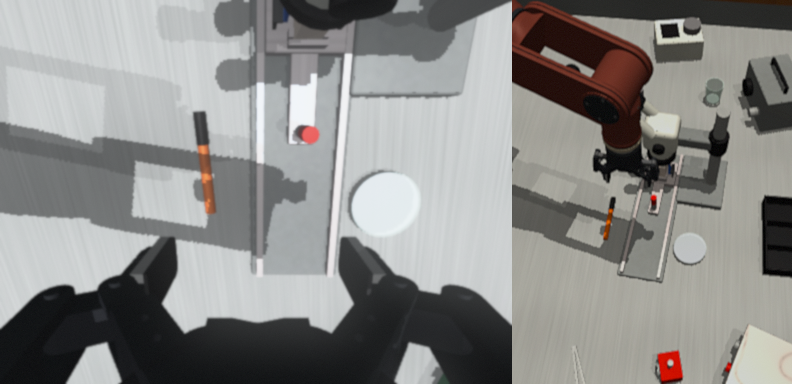

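The wrist view shows the post at (309,134), close to the prediction. The wrist camera sits on the gripper's scope side, so I'll turn the gripper 90° for the post to keep the camera away from the head.

```bash
python3 - <<'E'
from h import *
c=cap('wrist')
for z in(.075,.08,.085): print(onz(c,309.5,134.4,z).round(4))
for u,v in((262,270),(330,272),(352,55),(270,55)): print(onz(c,u,v,.018).round(3))
E
python3 -m handwheel '[[0,0,0,0,0,-0.14,85],[0,0,0,0,0,-0.28,80],[0,0,0,0,0,-0.42,70],[0,0,0,0,0,-0.56,60],[0,0,0,0,0,-0.7,60],[0,0,0,0,0,-0.84,60],[0,0,0,0,0,-0.98,60],[0,0,0,0,0,-1.12,60],[0,0,0,0,0,-1.26,60],[0,0,0,0,0,-1.4,60],[0,0,0,0,0,-1.54,60],[0,0,0,0,0,-1.57,60],[0,0,0,0,0,-1.57,60]]'
python3 - <<'E'
from h import *
c=cap('wrist'); b=blobs(c,(0,130,70),(8,255,255)); print(b, bot.sense()['joint_positions'])
for q in b: print(onz(c,*q[1],.08))
E
```

```text
[ 0.5381 -0.0079  0.075 ]
[ 0.5372 -0.0075  0.08  ]
[ 0.5363 -0.0071  0.085 ]
[ 0.477 -0.193  0.018]
[ 0.572 -0.204  0.018]
[0.598 0.071 0.018]
[0.506 0.078 0.018]
time: 4.05
position: [0.4829, -0.0527, 0.1907]
eef_rot: [0.0, 0.999, -0.038, 0.001]
contact_force: [-0.7, 0.2, 0.8]
gripper_width: 0.705
gripper_force: 0.0
[([198, 129, 16, 15, 186], [205.6, 135.8])] [-2.71188596e-01 -1.03982284e-01  1.90247596e+00  4.15883142e-06
  1.34198783e+00  1.37482293e+00]
[ 0.53533869 -0.00640611  0.08      ]
```

```bash
python3 -m handwheel '[[20,15,-20,0,0,0,60],[40,32,-40,0,0,0,60],[53,46,-60,0,0,0,60],[53,46,-75,0,0,0,60],[53,46,-90,0,0,0,60],[53,46,-105,0,0,0,60],[53,46,-120,0,0,0,60],[53,46,-132,0,0,0,60],[53,46,-144,0,0,0,60],[53,46,-144,0,0,0,60]]'
python3 - <<'E'
from h import *
c=cap('wrist'); s=cap('scene')
cv2.imwrite('pics/x2.png',np.hstack([cv2.cvtColor(c['image'],cv2.COLOR_RGB2BGR)[:, :],cv2.cvtColor(s['image'],cv2.COLOR_RGB2BGR)[:,100:380]]))
E
```

```text
time: 5.1
position: [0.5344, -0.0067, 0.0439]
eef_rot: [-0.0, 0.999, -0.039, -0.002]
contact_force: [0.0, 0.3, 0.6]
gripper_width: 0.702
gripper_force: 0.0
```

View pics/x2.png

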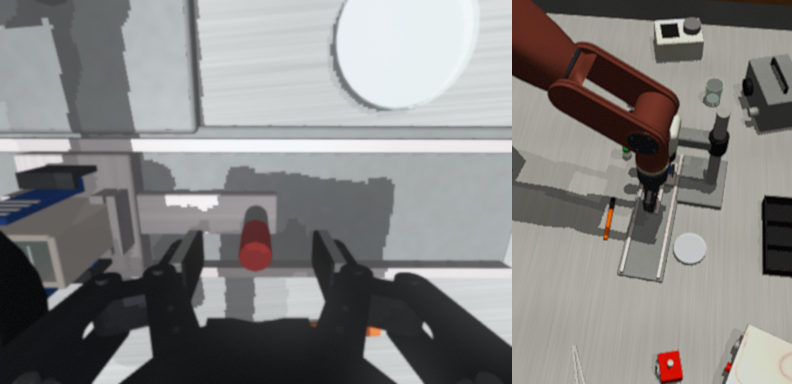

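The post stands between the fingers at (256,245). Now I close on it.

```bash
python3 -m handwheel '[[0,0,0,0,0,0,10],[0,0,0,0,0,0,10],[0,0,0,0,0,0,10],[0,0,0,0,0,0,10],[0,0,0,0,0,0,10],[0,0,0,0,0,0,10],[0,0,0,0,0,0,10]]'
```

```text
time: 5.9
position: [0.5365, -0.0067, 0.0467]
eef_rot: [-0.0, 0.999, -0.039, 0.001]
contact_force: [-2.5, 0.8, 6.1]
gripper_width: 0.154
gripper_force: 58.5
```

```bash
python3 -m handwheel '[[0,-6,0,0,0,0,10],[-1,-18,0,0,0,0,10],[-2,-32,0,0,0,0,10],[-4,-47,0,0,0,0,10],[-5,-62,0,0,0,0,10],[-6,-77,0,0,0,0,10],[-7,-92,0,0,0,0,10],[-8,-107,0,0,0,0,10],[-9,-120,0,0,0,0,10],[-10,-132,0,0,0,0,10],[-11,-142,0,0,0,0,10],[-12,-150,0,0,0,0,10],[-12,-150,0,0,0,0,10],[-12,-150,0,0,0,0,10]]' && python3 -m handwheel '[[0,-3,0,0,0,0,10],[0,-6,0,0,0,0,10],[-1,-9,0,0,0,0,10],[-1,-11,0,0,0,0,10],[-1,-11,0,0,0,0,10],[-1,-11,0,0,0,0,10]]'
```

```text
time: 7.3
position: [0.5243, -0.1582, 0.0468]
eef_rot: [0.001, 0.999, -0.039, 0.0]
contact_force: [-2.0, -1.5, 6.5]
gripper_width: 0.157
gripper_force: 58.8
time: 7.9
position: [0.5236, -0.1652, 0.0467]
eef_rot: [-0.002, 0.999, -0.039, 0.0]
contact_force: [0.7, 12.1, 9.1]
gripper_width: 0.161
gripper_force: 59.3
```

```bash
python3 -m handwheel '[[0,-2,0,0,0,0,10],[0,-3,0,0,0,0,10],[0,-3,0,0,0,0,10],[0,-3,0,0,0,0,10]]'
```

```text
time: 8.3
position: [0.5236, -0.1652, 0.0466]
eef_rot: [-0.004, 0.999, -0.039, 0.0]
contact_force: [0.3, 22.1, 13.3]
gripper_width: 0.159
gripper_force: 59.8
```

The carriage is at its stop: the force rises with no more travel. I'll release, lift, turn back and look at the cassette.

```bash
python3 -m handwheel '[[0,4,0,0,0,0,10],[0,4,0,0,0,0,60],[0,4,0,0,0,0,60],[0,4,0,0,0,0,60],[0,4,0,0,0,0,60],[0,4,0,0,0,0,60],[0,4,12,0,0,0,60],[0,4,30,0,0,0,60],[0,4,60,0,0,0,60],[0,4,95,0,0,0,60],[0,4,130,0,0,0,60],[0,4,160,0,0,0.1,70],[0,4,165,0,0,0.24,85],[0,4,165,0,0,0.38,85]]' && python3 -m handwheel '[[0,0,0,0,0,0.14,85],[0,0,0,0,0,0.28,85],[0,0,0,0,0,0.42,85],[0,10,0,0,0,0.56,85],[2,30,0,0,0,0.7,85],[4,50,0,0,0,0.84,85],[5,65,0,0,0,0.98,85],[5,80,0,0,0,1.12,85],[5,80,0,0,0,1.19,85],[5,80,0,0,0,1.19,85],[5,80,0,0,0,1.19,85]]'
python3 - <<'E'
from h import *
c=cap('wrist','w3.png'); t=cap('top'); s=cap('scene')
for n,k in(('w',c),('t',t),('s',s)): print(n,[b for b in blobs(k,(100,100,30),(130,255,255),6)],[b for b in blobs(k,(0,130,70),(8,255,255),10)])
print('pred',proj(c,(.533,-.0455,.097)))
for k in(c,t,s):
  for b in blobs(k,(0,130,70),(8,255,255),10): print(onz(k,*b[1],.08).round(4))
E
```

```text
time: 9.7
position: [0.5242, -0.1674, 0.2145]
eef_rot: [0.002, 0.988, 0.153, 0.002]
contact_force: [-0.2, 0.2, -0.5]
gripper_width: 0.991
gripper_force: 0.0
time: 10.8
position: [0.5281, -0.0869, 0.2116]
eef_rot: [0.0, 0.735, 0.678, 0.0]
contact_force: [0.4, 0.0, -0.4]
gripper_width: 0.998
gripper_force: 0.0
w [([234, 131, 6, 24, 113], [236.7, 141.9]), ([279, 131, 5, 24, 107], [281.2, 142.4])] [([253, 240, 12, 11, 93], [258.7, 245.1]), ([412, 359, 17, 17, 230], [420.1, 367.1])]
t [] [([261, 139, 35, 111, 466], [279.2, 190.9]), ([261, 140, 78, 150, 1732], [296.0, 242.3]), ([292, 144, 53, 52, 1597], [318.2, 169.2]), ([386, 157, 21, 19, 214], [395.3, 166.2]), ([318, 196, 5, 3, 11], [319.5, 197.0]), ([339, 203, 3, 6, 10], [339.9, 204.8]), ([336, 207, 5, 11, 23], [337.9, 213.0]), ([255, 251, 9, 21, 73], [258.8, 261.5]), ([331, 253, 6, 13, 27], [333.4, 259.5]), ([224, 268, 93, 116, 7830], [276.1, 333.0]), ([322, 271, 11, 21, 68], [326.9, 281.3])]
s [([228, 204, 4, 16, 32], [229.4, 211.8]), ([246, 207, 3, 8, 14], [246.8, 210.4]), ([247, 216, 2, 7, 10], [247.3, 218.4])] [([21, 0, 110, 44, 24
[... 467 characters left out ...]
d (np.float64(259.44523936238164), np.float64(141.6839309031546))
[ 0.5225 -0.1687  0.08  ]
[ 0.73   -0.3717  0.08  ]
[ 0.5425 -0.0364  0.08  ]
[ 0.3818 -0.084   0.08  ]
[ 0.6085 -0.1612  0.08  ]
[ 0.6124 -0.4036  0.08  ]
[ 0.5205 -0.1618  0.08  ]
[ 0.4947 -0.2244  0.08  ]
[ 0.4693 -0.217   0.08  ]
[0.3257 0.0322 0.08  ]
[ 0.3271 -0.197   0.08  ]
[ 0.1126 -0.0155  0.08  ]
[ 0.262  -0.1744  0.08  ]
[-0.0859  0.6721  0.08  ]
[0.3244 0.6193 0.08  ]
[0.3246 0.4517 0.08  ]
[0.4126 0.3132 0.08  ]
[-0.1849  0.1849  0.08  ]
[-0.1638  0.1152  0.08  ]
[0.1236 0.0261 0.08  ]
[-0.0485 -0.0834  0.08  ]
[ 0.0931 -0.1193  0.08  ]
[ 0.5232 -0.1659  0.08  ]
[ 0.6185 -0.4244  0.08  ]
[ 0.7456 -0.4138  0.08  ]
```

View pics/w3.png

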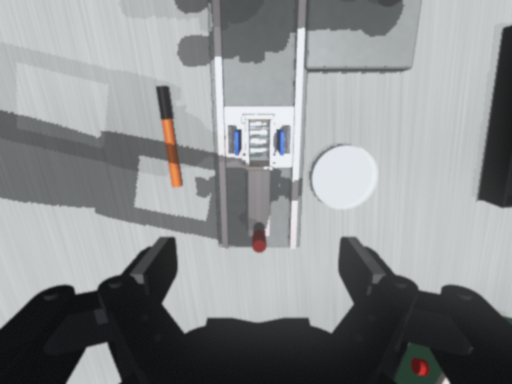

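The wrist view shows the cassette drawn out, with its blue catches at (237,142) and (281,142). Their midpoint is within a pixel of the prediction, and the post hasn't moved, at about (259,245).

```bash
python3 -m handwheel '[[4,20,-15,0,0,0,85],[4,41,-35,0,0,0,85],[4,41,-60,0,0,0,85],[4,41,-80,0,0,0,85],[4,41,-95,0,0,0,85],[4,41,-108,0,0,0,85],[4,41,-118,0,0,0,85],[4,41,-128,0,0,0,85],[4,41,-138,0,0,0,85],[4,41,-147,0,0,0,85],[4,41,-147,0,0,0,85],[4,41,-147,0,0,0,85]]'
python3 - <<'E'
from h import *
c=cap('wrist','w4.png')
print(blobs(c,(100,100,30),(130,255,255),20))
print([proj(c,(.533+s*.0245*.997,-.0455-s*.0245*.078,.09)) for s in(-1,1)], bot.sense()['position'])
E
```

```text
time: 12.15
position: [0.5319, -0.0457, 0.0639]
eef_rot: [-0.0, 0.734, 0.679, -0.0]
contact_force: [1.0, 0.1, 1.0]
gripper_width: 0.995
gripper_force: 0.0
[([212, 200, 18, 70, 765], [220.5, 233.6]), ([290, 215, 17, 55, 534], [298.4, 240.5])]
[(np.float64(216.18310534164863), np.float64(241.1106462372256)), (np.float64(303.9686077530912), np.float64(241.08984456683763))] [ 0.53228897 -0.04579709  0.06426516]
```

View pics/w4.png

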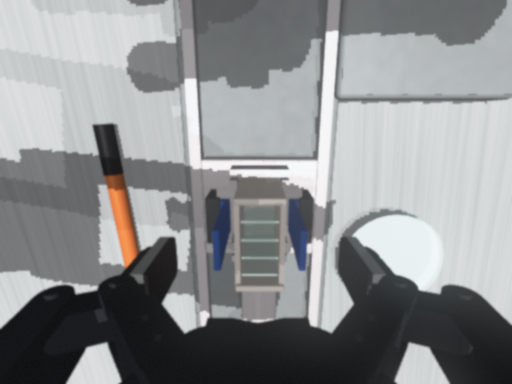

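The catches lie evenly between the pads: cassette centre at column 259.5, finger centre about 258.5. Now I pinch.

```bash
python3 -m handwheel '[[0,0,0,0,0,0,60],[0,0,0,0,0,0,52],[0,0,0,0,0,0,46],[0,0,0,0,0,0,40],[0,0,0,0,0,0,30],[0,0,0,0,0,0,25],[0,0,0,0,0,0,25],[0,0,0,0,0,0,25],[0,0,0,0,0,0,25],[0,0,0,0,0,0,25]]'
```

```text
time: 13.2
position: [0.5336, -0.046, 0.0676]
eef_rot: [0.001, 0.734, 0.679, 0.001]
contact_force: [-7.6, 1.5, 20.6]
gripper_width: 0.309
gripper_force: 59.8
```

Run:
```python
from h import *
c=cap('wrist'); s=cap('scene')
print(blobs(c,(100,100,30),(130,255,255),20))
w=cv2.cvtColor(c['image'],cv2.COLOR_RGB2BGR)[150:330,160:360]; w=cv2.resize(w,None,fx=2.2,fy=2.2)
z=cv2.resize(cv2.cvtColor(s['image'],cv2.COLOR_RGB2BGR)[170:270,190:290],(396,396))
cv2.imwrite('pics/x5.png',np.hstack([w[:396,:],z[:w.shape[0]]])[:,:800])
```

```text
[([224, 198, 7, 32, 169], [227.3, 213.8]), ([285, 199, 5, 17, 62], [286.9, 206.0]), ([285, 216, 6, 13, 46], [286.8, 223.4])]
```

View pics/x5.png

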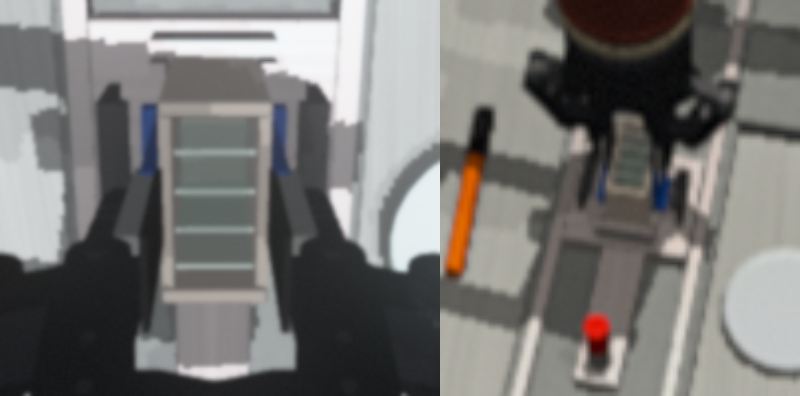

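Both catches are in: blue outer edges at columns 224 and 290, against 212 and 307 before, which is about 37 mm apart. The cassette is still seated between the pads, so I'll lift slowly.

```bash
python3 -m handwheel '[[0,0,2,0,0,0,25],[0,0,4,0,0,0,25],[0,0,6,0,0,0,25],[0,0,8,0,0,0,25],[0,0,10,0,0,0,25],[0,0,12,0,0,0,25],[0,0,12,0,0,0,25],[0,0,12,0,0,0,25]]'
python3 - <<'E'
from h import *
c=cap('wrist'); print(blobs(c,(100,100,30),(130,255,255),20))
E
```

```text
time: 14.1
position: [0.532, -0.0458, 0.076]
eef_rot: [0.0, 0.734, 0.679, 0.0]
contact_force: [2.0, -0.9, -0.1]
gripper_width: 0.312
gripper_force: 59.2
[([224, 199, 7, 30, 157], [227.7, 213.6]), ([285, 199, 6, 30, 113], [287.2, 213.0])]
```

```bash
python3 -m handwheel '[[0,0,4,0,0,0,25],[0,0,10,0,0,0,25],[0,0,18,0,0,0,25],[0,0,27,0,0,0,25],[0,0,36,0,0,0,25],[0,0,46,0,0,0,25],[0,0,56,0,0,0,25],[0,0,66,0,0,0,25],[0,0,75,0,0,0,25],[0,0,83,0,0,0,25],[0,0,89,0,0,0,25],[0,0,92,0,0,0,25],[0,0,92,0,0,0,25],[0,0,92,0,0,0,25],[0,0,92,0,0,0,25],[0,0,92,0,0,0,25]]'
python3 - <<'E'
from h import *
c=cap('wrist'); s=cap('scene')
print(blobs(c,(100,100,30),(130,255,255),20),[ (b,onz(s,*b[1],.08).round(4)) for b in blobs(s,(0,130,70),(8,255,255),20) if 200<b[1][0]<260 and 230<b[1][1]<275])
w=cv2.cvtColor(c['image'],cv2.COLOR_RGB2BGR); z=cv2.cvtColor(s['image'],cv2.COLOR_RGB2BGR)
cv2.imwrite('pics/x6.png',np.hstack([w[:,100:420],z[:,40:420]]))
E
```

```text
time: 15.75
position: [0.5316, -0.0457, 0.1674]
eef_rot: [-0.0, 0.734, 0.679, -0.0]
contact_force: [-0.1, 0.2, -1.0]
gripper_width: 0.313
gripper_force: 59.4
[([225, 198, 6, 31, 153], [227.7, 213.2]), ([285, 199, 5, 18, 59], [287.3, 205.7])] [(([226, 249, 7, 8, 49], [229.0, 252.6]), array([ 0.5233, -0.1642,  0.08  ]))]
```

View pics/x6.png

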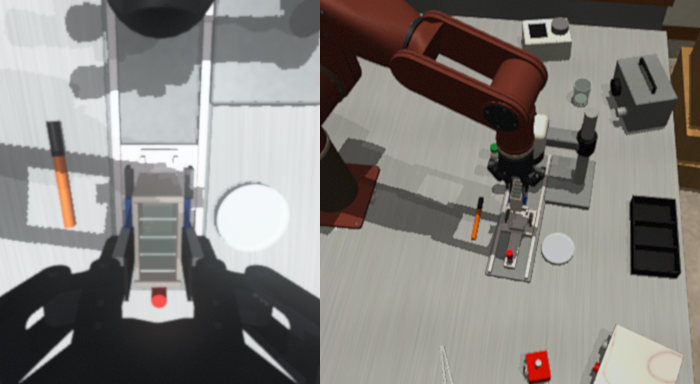

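The cassette is held level, the catches sit unchanged in the wrist view, and the seat is empty below. I'll check quickly that the carriage stayed at the stop, comparing the base end with the post.

Run:
```python
from h import *
for i in range(2):
    s=cap('scene'); hsv=cv2.cvtColor(s['image'],cv2.COLOR_RGB2HSV)[242:264,218:242]
    m=cv2.inRange(hsv,(0,90,40),(10,255,255)); p=np.argwhere(m); print(p.min(0)+[242,218],p.max(0)+[242,218],p.mean(0)+[242,218])
c=cap('wrist'); print([(b,onz(c,*b[1],.08).round(4)) for b in blobs(c,(0,90,40),(10,255,255),20)])
x=cv2.imread('pics/w3.png')
```

```text
[249 226] [259 232] [253.62121212 229.18181818]
[249 226] [259 232] [253.62121212 229.18181818]
[(([153, 156, 22, 71, 390], [163.2, 179.8]), array([ 0.4427, -0.0302,  0.08  ])), (([251, 288, 15, 20, 254], [258.2, 297.1]), array([ 0.5226, -0.1669,  0.08  ]))]
```

Run:
```python
import cv2,numpy as np
a=cv2.imread('pics/x6.png')[170:270,320+150:320+250]; a=cv2.resize(a,(396,396))
b=cv2.imread('pics/x5.png')[:396,440:800]; a=a[:,:360]
for im in(b,a):
    m=cv2.inRange(cv2.cvtColor(im,cv2.COLOR_BGR2HSV),(0,150,130),(6,255,255)); m[:250]=0
    p=np.argwhere(m); print(p.min(0),p.max(0),p.mean(0)/3.96,len(p))
# shift of the static+carriage bar patch
for (y0,y1,x0,x1) in((300,380,120,200),):
    r=cv2.matchTemplate(a[y0-20:y1+16,x0-20:x1+20],b[y0:y1,x0:x1],cv2.TM_CCOEFF_NORMED); print(cv2.minMaxLoc(r))
```

```text
[315 142] [340 169] [82.53721425 39.33324473] 570
[315 142] [340 169] [82.50928008 39.32032338] 566
(-0.036139458417892456, 0.890852153301239, (1, 0), (20, 21))
```

The post has travelled about 160 mm in both views, so the carriage is still at its stop. Handing in.

```bash
python3 -c "
from plant import bot
print(bot.job_done())"
```

```text
the job is handed in; nothing more can be done
None
```

I drew the carriage out to its stop and left it there, then pinched both catches in and lifted the cassette out; it is held level about 10 cm above its seat, and the job was handed in at about 16 s of robot time.

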